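Shift the leather feed selector to the yellow slot

TASK

The feed machine's selector lever stands in the far middle slot of its gate. With the fingertips, push the black knob back to the cross slot, along it, and fully home into the corner slot marked by the yellow disc. Only push the lever: do not pull the knob upward, do not run it into any of the other three marked slots, and leave the other things where they are.

Things in the scene. Friction and masses are not known exactly. Their poses are not given: they have to be found in the camera images.
- gearbox: green drive unit of a bench leather feeder, fixed on the table; origin on the table under the centre of its gate; x along the slots, away from the robot (yaw up to 20 degrees), y to the left. Deck (flat top) 80 mm above the table, 220 mm along x, 250 mm along y. A grey motor stands beyond the deck's far side (x 119 to 213 mm, top 100 mm high)
- gate (a point): centre of the steel gate plate's top, 90 mm above the table, axes as the machine's; plate 104 (x) by 130 (y) mm. Its dark slots are 14 mm wide: a cross slot along y at x = 0, and three slots along x at y = -38, 0, +38 mm that run to both sides of it (lever axis from x = -35 to +35 mm). Corners between slots are rounded, radius 12 mm, and guide the lever in
- knob (a point): centre of the selector lever's black knob, an upright cylinder 34 mm wide and 42 mm high (113 to 155 mm above the table) on a 10 mm steel stem that passes through the gate; the point is on the lever's axis, 134 mm above the table. The lever stays upright, slides in the slots with 2 mm play to either side, about 1.5 N of friction, and stays where it is left
- lever_shift (a joint): position of the lever along the machine's x in m: 0 in the cross slot, +0.035 fully home in a far slot, -0.035 fully home in a near slot; starts between +0.015 and +0.035
- lever_cross (a joint): position of the lever along the machine's y in m: 0 in the middle column, +0.038 in the left, -0.038 in the right column; starts at 0; stops at about 0.039 either way
- lever_lift (a joint): how far the knob is pulled up on its stem, in m: 0 down (held by a spring of about 9 N), up to 0.02; it must stay down
- yellow_disc: yellow disc, 24 mm wide and 4 mm thick, fixed on the deck at the end of the slot to choose; origin at the centre of its underside. Discs mark the four corner slots in an order that changes; each lies 68 mm along the machine's x (far or near) and 38 mm along its y (left or right) from the machine's origin, in line with its slot, 33 mm beyond the axis of a lever fully home there
- red_disc: red disc, 24 mm wide and 4 mm thick, fixed on the deck at the end of a slot that is not wanted; origin at the centre of its underside. Discs mark the four corner slots in an order that changes; each lies 68 mm along the machine's x (far or near) and 38 mm along its y (left or right) from the machine's origin, in line with its slot, 33 mm beyond the axis of a lever fully home there
- white_disc: white disc, 24 mm wide and 4 mm thick, fixed on the deck at the end of a slot that is not wanted; origin at the centre of its underside. Discs mark the four corner slots in an order that changes; each lies 68 mm along the machine's x (far or near) and 38 mm along its y (left or right) from the machine's origin, in line with its slot, 33 mm beyond the axis of a lever fully home there
- blue_disc: blue disc, 24 mm wide and 4 mm thick, fixed on the deck at the end of a slot that is not wanted; origin at the centre of its underside. Discs mark the four corner slots in an order that changes; each lies 68 mm along the machine's x (far or near) and 38 mm along its y (left or right) from the machine's origin, in line with its slot, 33 mm beyond the axis of a lever fully home there
- wax_tin: flat round metal tin, 52 mm wide and 22 mm high, standing on the near left corner of the machine's deck; origin at the centre of its underside; to be left alone
- bushing: short steel ring, 28 mm wide and 18 mm high, on the near right corner of the machine's deck; origin at the centre of its underside; to be left alone
- jar: glass jar with a white lid, 68 mm wide and 85 mm high, on the table left of the machine; origin at the centre of its underside; to be left alone
- thread_tube: green plastic thread tube, foot 48 mm wide, 120 mm high, standing on the table right of the machine; origin at the centre of its underside; to be left alone
- hammer: hammer lying on the table at the left; origin at its underside; to be left alone
- last: wooden shoe last about 200 mm long and 80 mm high, on the table at the right; origin at its underside; to be left alone
- heel_block: black rubber heel block 70 x 60 x 35 mm, on the table at the left; origin at the centre of its underside; to be left alone

How it is judged:
By the outcome, as a careful person would: the job done as asked, in the order asked, and still so for the second after the job is handed in, with the robot touching nothing.
It also fails if it takes over 58 s, if anything falls off the work surface, if the arm or the gripper's body presses on something with over 40 N, if the wrist force passes 120 N, or if a joint passes its speed limit or range.

ROBOT

A 6-joint arm with a two-finger parallel gripper is mounted at the origin on the work surface. World frame = base frame: x ahead of the robot, y to its left, z up, the work surface at z = 0. Lengths are in m, angles in rad, forces in N, time in s.
With the tool pointing down it reaches from about 0.35 to 0.975 m from the base axis. Payload 4.9 kg.
Tool frame: the origin (TCP) lies at the very end of the fingers, on their centre line; the grasp point (between the pads) lies 19 mm behind it; z points along the fingers, y is the direction in which the jaws open and shut (so a half turn about z gives the same grasp; the last joint's range is limited). The gripper opens to 85 mm and grips with 20 to 120 N. Pads are 22 mm wide; open, the fingers measure 114 mm over their backs; the gripper's body (76 mm by 85 mm) begins 54 mm behind the grasp point. The pads swing forward as they close: fully open they stand 13 mm farther back than shut.
Start: joints at [1.055, 0.053, 1.613, -0, 1.476, -0.119], TCP at [0.242, 0.576, 0.231] pointing down, gripper open.
Joint ranges: [-3.01, 3.01], [-1.01, 2.22], [0.06, 2.58], [-1.02, 4.17], [0.09, 2.62], [-3.14, 3.14]. Speed limits (rad/s): [2.57, 2.57, 3.14, 3.14, 3.14, 3.14].

INTERFACE

Orientations are given as a 3x3 rotation matrix whose columns are the frame's x, y, z axes.
In Python, from plant import arm gives the robot as it stands.
- The arm moves only by the tool carry_out, never from a script. Its argument "moves" is a list of rows, each a list of 7 numbers: the turn, a rotation vector about the tool's x, y, z in rad, then the shift along the tool's x, y, z in m, then the opening in per cent of the stroke, from 0 (shut) to 100 (fully open). A call has 1 to 5 rows; each row is the pose to reach, as a shift and turn from the pose measured when the call began, along the tool's axes at that moment; what a row does not reach only later rows make up. A row lasts 1/8 s, in which the tool goes at most 62.5 mm and 10.7 degrees, less where a joint would pass 70% of its speed; a pose out of reach is approached as far as the arm can. A call with a gripper value outside its range is refused whole. The fingers move at their own pace and stop on an object; the grip force is fixed at half the most. Time passes only in rows, so rows that repeat a pose let the fingers close. It gives the time, the measured TCP pose, the force and the opening at its end, in the units of the state.
- arm.get_state(): the state, without advancing time (a new reading comes with each control period).
- arm.snapshot(name): name is "side" or "top" or "wrist"; returns a dict with "img" (480x640x3 uint8, red, green, blue), "z_map" (480x640 float32, m along the optical axis (not along the pixel's ray), 0 where there is no reading), "camera_matrix" (3x3 intrinsics, pixels), "pose" (4x4, takes a point from camera to world coordinates); the wrist camera has in their place "T_tool_cam" (4x4, takes a point from camera to tool coordinates, whose origin is the TCP and whose axes are the flange's). Camera axes: x right, y down, z forward; pixel columns grow to the right and rows downward; lengths in m; the calibration is good to about 2 mm. A picture is of the moment at which its call begins: read the wrist's pose just before it.
- arm.sign_off(): hands the job in, once; it reports no verdict.
Trained networks look in the newest picture that a camera, given by its name, has taken for a name from the list of things; names that differ only in an ending like _2 or _b are one class to them, and where a whole thing is asked for, a point or a joint stands for the part that bears it (a point fixed in the world has none). Each returns a list of dicts, best first, with "confidence" (0 to 1); they miss things now and then, are a little off and sometimes report something else, mostly with a low value. They report only what shows in the picture. A call takes as long as a camera call.
- arm.cut_out(camera, thing): "mask" (480x640 bool, what is visible of it) and "box" ([left, top, right, bottom] as shares, 0 to 1, of the picture: columns of its width, rows of its height, round what is visible of it).
- arm.spot_point(camera, thing): "centre" ([row, column] as shares, 0 to 1, of the picture: columns of its width, rows of its height: a listed point, or the origin of a listed thing).
The state is a dict: "clock": time; "joints": joint angles; "joint_velocities": joint speeds; "effort": joint torques, N m; "ee_pos": TCP position; "ee_rot": TCP orientation; "force": force on the tool from outside, world axes, zero at the start; "wrist_torque": the same for the moment, N m; "width": finger opening in m.
Only numpy, scipy, OpenCV 4.12 (cv2) and the standard library are available. Lean on these libraries where they do the work, as an engineer would, in place of code of your own. Each camera call takes 0.05 s, during which the arm holds its last target.

## Working session

There is one attempt and no reset: what is moved stays moved. The work goes in short steps, Python scripts to look and compute and a tool call to move; the robot and the scene stay as the last step left them, time stands still between calls to the robot, and variables do not carry over. Pictures are saved under pics/ and viewed, and the job is handed in when it is done.

Besides the shell and the picture viewer there is one more tool, called after "Request:" by a JSON object that holds its "api" and its "payload". carry_out: Moves the arm, as the interface text tells. Its arguments: {"type":"object","properties":{"moves":{"type":"array"}},"required":["moves"]}

```bash
ls; mkdir -p pics; cat > h.py <<'E'
import numpy as np, cv2
from plant import arm
def snap(n,save=None):
    s=arm.snapshot(n)
    if save: cv2.imwrite('pics/'+save,s['img'][:,:,::-1])
    return s
def px2w(s,row,col,z=None):
    # row,col pixel ; z: intersect with plane z, else depth
    K=s['camera_matrix'];T=s['pose']
    d=np.array([(col-K[0,2])/K[0,0],(row-K[1,2])/K[1,1],1.])
    if z is None: 
        p=d*s['z_map'][int(row),int(col)]; return (T@np.r_[p,1])[:3]
    dw=T[:3,:3]@d; o=T[:3,3]; return o+dw*(z-o[2])/dw[2]
E
python3 - <<'E'
from h import *
print(arm.get_state())
for c in ['top','side']:
    s=snap(c,c+'0.png')
    print(c,s['pose'].round(3).tolist())
    for t,z in [('gate',.09),('knob',.134),('yellow_disc',.08),('red_disc',.08),('white_disc',.08),('blue_disc',.08),('wax_tin',.08),('bushing',.08),('gearbox',0)]:
        for r in arm.spot_point(c,t)[:2]:
            row,col=r['centre'][0]*480,r['centre'][1]*640
            print(t,round(r['confidence'],2),round(row),round(col),px2w(s,row,col,z).round(4))
E
```

```text
pics
{'clock': 0.0, 'joints': array([ 1.05501385e+00,  5.33585765e-02,  1.61436444e+00, -1.88782015e-05,
        1.47598744e+00, -1.18993542e-01]), 'joint_velocities': array([-0.00072856, -0.00033585, -0.00138322,  0.0005503 ,  0.00056392,
       -0.00102431]), 'effort': array([ 2.52381113e-03, -3.93672538e+01, -3.70187545e+01,  1.09624502e-04,
        6.94248243e-03,  2.72860561e-06]), 'ee_pos': array([0.24121435, 0.57587142, 0.23001988]), 'ee_rot': array([[-9.22307269e-01,  3.86456005e-01, -1.02818252e-03],
       [ 3.86457302e-01,  9.22305440e-01, -1.85155639e-03],
       [ 2.32753244e-04, -2.10505256e-03, -9.99997757e-01]]), 'force': array([ 0.52720648, -0.29362535,  0.59890468]), 'wrist_torque': array([-0.02084945, -0.02601305,  0.04189079]), 'width': 0.08561783528484611}
top [[0.095, -0.972, 0.215, 0.312], [-0.995, -0.093, 0.017, -0.007], [0.003, -0.216, -0.976, 1.163], [0.0, 0.0, 0.0, 1.0]]
gate 0.83 242 347 [ 0.5427 -0.0516  0.09  ]
gate 0.29 258 298 [0.493  0.0645 0.09  ]
knob 0.58 232 347 [ 0.5579 -0.0465  0.134 ]
yellow_disc 0.48 270 351 [ 0.4761 -0.067   0.08  ]
red_disc 
[... 442 characters left out ...]

gate 0.83 252 333 [ 0.5491 -0.0438  0.09  ]
knob 0.81 238 339 [ 0.5704 -0.0435  0.134 ]
yellow_disc 0.44 276 317 [ 0.4731 -0.0738  0.08  ]
yellow_disc 0.35 239 296 [0.5016 0.059  0.08  ]
red_disc 0.6 346 356 [ 0.4267 -0.2905  0.08  ]
red_disc 0.5 254 363 [ 0.6131 -0.092   0.08  ]
white_disc 0.4 239 351 [ 0.6203 -0.031   0.08  ]
blue_disc 0.4 255 303 [0.4834 0.0045 0.08  ]
blue_disc 0.37 238 335 [ 0.5887 -0.0018  0.08  ]
wax_tin 0.75 240 298 [0.503  0.0518 0.08  ]
wax_tin 0.18 239 347 [ 0.6106 -0.0257  0.08  ]
bushing 0.55 255 360 [ 0.6055 -0.0893  0.08  ]
bushing 0.46 291 321 [ 0.4531 -0.119   0.08  ]
gearbox 0.95 274 335 [ 0.5492 -0.0542  0.    ]
gearbox 0.73 253 302 [0.5186 0.062  0.    ]
```

```bash
python3 - <<'E'
import cv2
a=cv2.imread('pics/top0.png')[170:330,240:450]; cv2.imwrite('pics/t1.png',cv2.resize(a,None,fx=3.7,fy=3.7,interpolation=cv2.INTER_CUBIC))
a=cv2.imread('pics/side0.png')[180:340,230:440]; cv2.imwrite('pics/s1.png',cv2.resize(a,None,fx=3.7,fy=3.7,interpolation=cv2.INTER_CUBIC))
E
```

```text
(no output)
```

View pics/t1.png

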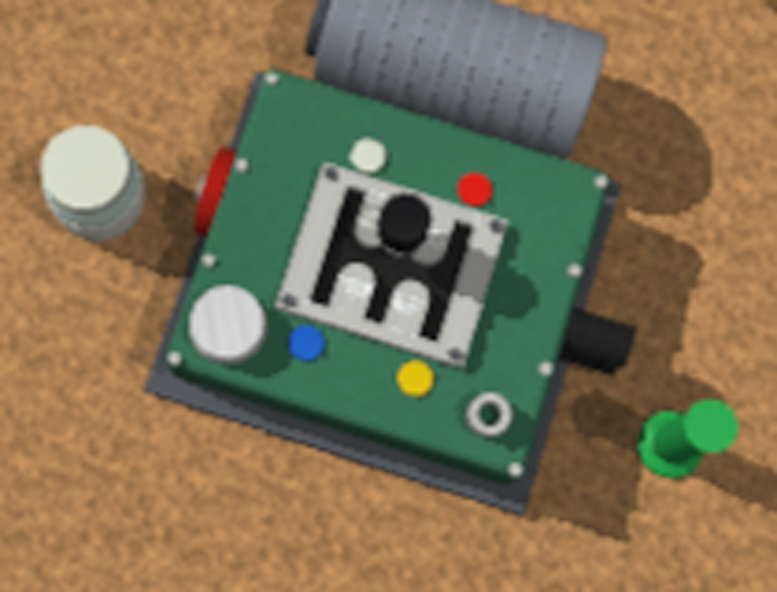

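View pics/s1.png

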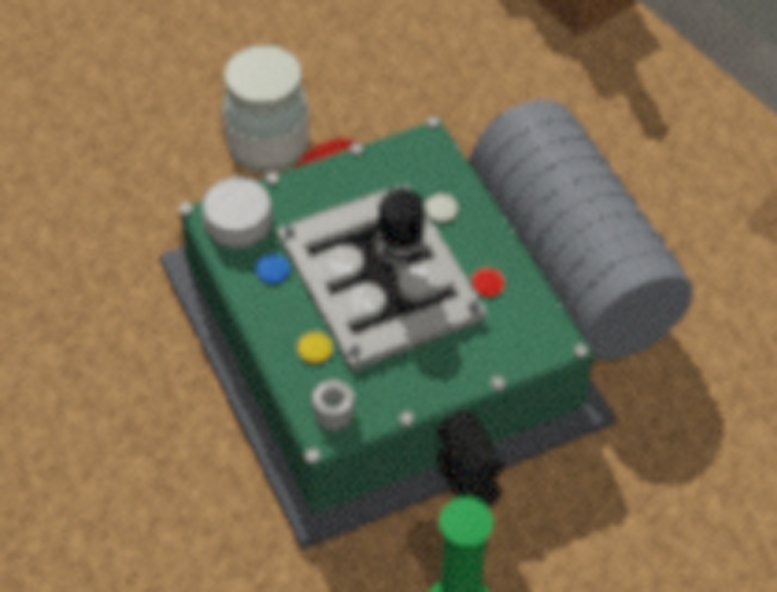

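View pics/top0.png

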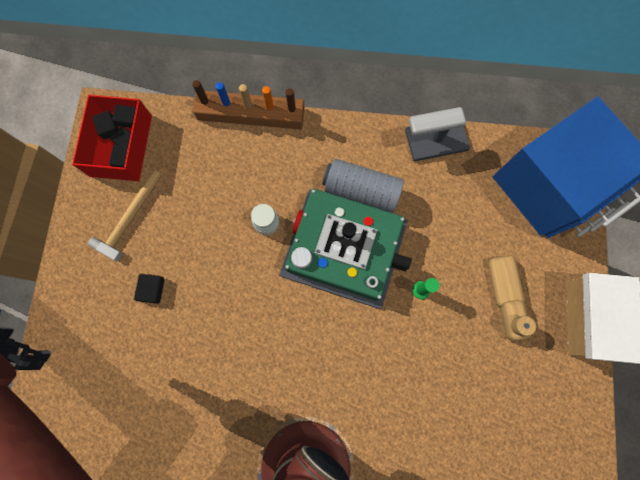

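The discs show clearly in the top crop: white far left (368,155), red far right (475,188), blue near left (305,343) and yellow near right (415,378). So the target is the near slot in the right column. The knob is in the far middle slot. Next I'll fit the machine pose.

```bash
cat > fit.py <<'E'
from h import *
from scipy.optimize import least_squares
def blobs(s):
    hsv=cv2.cvtColor(s['img'],cv2.COLOR_RGB2HSV); out={}
    for n,(lo,hi) in {'yellow':((20,150,120),(32,255,255)),'blue':((103,150,90),(118,255,255)),'red':((0,200,150),(6,255,255))}.items():
        m=cv2.inRange(hsv,lo,hi); nl,_,st,c=cv2.connectedComponentsWithStats(m)
        out[n]=[(st[i,4],c[i]) for i in range(1,nl) if 15<st[i,4]<400 and 200<c[i][0]<450 and 180<c[i][1]<330]
    return out
if __name__=='__main__':
    nom={'yellow':(-.068,-.038),'blue':(-.068,.038),'red':(.068,-.038)}
    P=[];N=[]
    for c in ['top','side']:
        s=snap(c); b=blobs(s); Pc=[];Nc=[]
        for n in nom:
            for a,q in b[n]:
                p=px2w(s,q[1],q[0],.0835); print(c,n,a,q.round(1),p.round(4))
                if 0.4<p[0]<.7 and np.hypot(p[0]-.545,p[1]+.047)<.1: Pc.append(p[:2]);Nc.append(nom[n])
        def f(x,P,N):
            R=np.array([[np.cos(x[2]),-np.sin(x[2])],[np.sin(x[2]),np.cos(x[2])]])
            return ((np.array(N)@R.T+x[:2])-np.array(P)).ravel()
        r=least_squares(f,[.54,-.05,-.2],args=(Pc,Nc)); print(c,r.x.round(4),(r.fun*1000).round(1))
        P+=Pc;N+=Nc
        x=r.x;R=np.array([[np.cos(x[2]),-np.sin(x[2])],[np.sin(x[2]),np.cos(x[2])]])
        m=arm.cut_out(c,'knob')
        for k in m[:1]:
            ys,xs=np.nonzero(k['mask']); print('knob mask',k['confidence'],k['mask'].sum(),ys.mean(),xs.mean())
        for k in arm.spot_point(c,'knob')[:1]:
            p=px2w(s,k['centre'][0]*480,k['centre'][1]*640,.134); print('knob machine',(R.T@(p[:2]-x[:2])).round(4))
    r=least_squares(f,[.54,-.05,-.2],args=(P,N)); print('all',r.x.round(4),(r.fun*1000).round(1))
E
python3 fit.py
```

```text
top yellow 74 [351.8 271.8] [ 0.4717 -0.0686  0.0835]
top blue 77 [322.4 262.2] [0.4886 0.0054 0.0835]
top red 57 [297.7 218.9] [0.5922 0.0775 0.0835]
top red 55 [367.9 220.7] [ 0.6046 -0.0986  0.0835]
top [ 0.5465 -0.0466 -0.2222] [ 0.1 -0.1 -0.   0.1 -0.1 -0. ]
knob mask 0.46 207 229.70531400966183 348.97584541062804
knob machine [ 0.0112 -0.0007]
side yellow 53 [314.7 273.6] [ 0.4712 -0.0671  0.0835]
side blue 53 [303.2 252.3] [0.488  0.0076 0.0835]
side red 21 [361.8 256. ] [ 0.6045 -0.0976  0.0835]
side [ 0.5462 -0.0451 -0.2246] [ 0.2  0.1  0.3 -0.5 -0.5  0.4]
knob mask 0.59 221 240.40271493212668 338.0316742081448
knob machine [0.0192 0.0098]
all [ 0.5464 -0.0458 -0.2234] [-0.1  0.8 -0.2  0.9 -0.3  0.7  0.4 -0.7  0.4 -1.3 -0.3 -0.3]
```

```bash
cat > plan.py <<'E'
from h import *
from scipy.spatial.transform import Rotation as Ro
import sys
O=np.array([.5464,-.0458]);yaw=-.2234
c,s_=np.cos(yaw),np.sin(yaw)
M=np.array([[c,-s_,0],[s_,c,0],[0,0,1]])
Rt=M@np.array([[-1,0,0],[0,1,0],[0,0,-1.]])
def rel(mx,my,z):
    st=arm.get_state();R=st['ee_rot'];p=np.r_[O,0]+M@np.array([mx,my,z])
    print('->',mx,my,z,'rv',Ro.from_matrix(R.T@Rt).as_rotvec().round(4),'shift',(R.T@(p-st['ee_pos'])).round(4))
def where():
    st=arm.get_state();q=M.T@(st['ee_pos']-np.r_[O,0])
    print('t',round(st['clock'],2),'machine',q.round(4),'F(mach)',(M.T@st['force']).round(2),'w',round(st['width'],4),'j',st['joints'].round(2))
if __name__=='__main__':
    where()
    a=list(map(float,sys.argv[1:]))
    for i in range(0,len(a),3): rel(*a[i:i+3])
E
python3 plan.py -0.06 0 0.25 .08 0 .23
python3 - <<'E'
from h import *
from plan import *
for cam,(r,cc) in {'top':(229.7,349.0),'side':(240.4,338.0)}.items():
    s=snap(cam)
    for z in (.134,.145,.155):
        p=px2w(s,r,cc,z); print(cam,z,(M.T@(p-np.r_[O,0])).round(4))
    m=arm.cut_out(cam,'knob')[0]['mask']; ys,xs=np.nonzero(m)
    P=np.array([px2w(s,y,x) for y,x in zip(ys,xs)]); Q=(P-np.r_[O,0])@M
    k=(Q[:,2]>.148)&(Q[:,2]<.165); print(k.sum(),np.median(Q[:,2]),Q[k].mean(0).round(4),Q[k].min(0).round(3),Q[k].max(0).round(3))
E
```

```text
t 1.3 machine [-0.4351  0.5392  0.2313] F(mach) [ 0.33 -0.55 -0.82] w 0.0857 j [ 1.06  0.05  1.61 -0.    1.48 -0.12]
-> -0.06 0.0 0.25 rv [-0.      0.     -0.1734] shift [-0.4625 -0.4664 -0.0187]
-> 0.08 0.0 0.23 rv [-0.      0.     -0.1734] shift [-0.6004 -0.4423  0.0013]
top 0.134 [ 0.0187 -0.0011  0.134 ]
top 0.145 [ 0.016  -0.0012  0.145 ]
top 0.155 [ 0.0135 -0.0014  0.155 ]
160 0.15406810762526413 [ 0.0166 -0.0015  0.1548] [ 0.001 -0.018  0.149] [0.033 0.015 0.16 ]
side 0.134 [0.0158 0.0008 0.134 ]
side 0.145 [ 0.012  -0.0071  0.145 ]
side 0.155 [ 0.0085 -0.0143  0.155 ]
112 0.14894201690329023 [ 0.0147 -0.0024  0.1545] [-0.    -0.018  0.148] [0.03  0.018 0.161]
```

Request:
{"api": "carry_out", "payload": {"moves": [[0,0,-0.04,-0.048,-0.037,-0.005,0],[0,0,-0.08,-0.096,-0.074,-0.01,0],[0,0,-0.12,-0.144,-0.111,-0.01,0],[0,0,-0.1734,-0.192,-0.148,-0.01,0],[0,0,-0.1734,-0.24,-0.185,-0.01,0]]}}

```text
clock: 2.12
ee_pos: [0.3921, 0.3114, 0.2416]
ee_rot: [[-0.975, 0.221, 0.001], [0.221, 0.975, 0.0], [-0.001, 0.001, -1.0]]
force: [0.2, 0.8, 0.1]
width: -0.0
```

```bash
python3 plan.py 0.06 0 .235
```

```text
t 2.12 machine [-0.2296  0.3141  0.2416] F(mach) [0.04 0.86 0.11] w -0.0 j [ 0.52 -0.26  1.88 -0.    1.51 -0.83]
-> 0.06 0.0 0.235 rv [0.0006 0.0008 0.0007] shift [-0.2894 -0.3143  0.0066]
```

Request:
{"api": "carry_out", "payload": {"moves": [[0,0,0,-0.04,-0.044,0,0],[0,0,0,-0.08,-0.088,0,0],[0,0,0,-0.12,-0.132,0,0],[0,0,0,-0.16,-0.176,0,0],[0,0,0,-0.2,-0.22,0,0]]}}

```text
clock: 2.75
ee_pos: [0.5393, 0.0507, 0.242]
ee_rot: [[-0.975, 0.221, 0.002], [0.221, 0.975, 0.001], [-0.002, 0.001, -1.0]]
force: [0.8, 0.1, 0.2]
width: -0.0002
```

```bash
python3 plan.py 0.06 0 .235
```

```text
t 2.75 machine [-0.0283  0.0926  0.242 ] F(mach) [0.8  0.26 0.23] w -0.0002 j [-0.04 -0.15  1.8   0.    1.5  -1.39]
-> 0.06 0.0 0.235 rv [0.001  0.0017 0.0004] shift [-0.0883 -0.0926  0.007 ]
```

Request:
{"api": "carry_out", "payload": {"moves": [[0,0,0,-0.04,-0.045,0,0],[0,0.001,0,-0.088,-0.09,0.005,0],[0.001,0.0015,0,-0.088,-0.092,0.007,0],[0.001,0.0015,0,-0.088,-0.0925,0.007,0]]}}

```text
clock: 3.25
ee_pos: [0.6044, -0.059, 0.2344]
ee_rot: [[-0.975, 0.222, -0.001], [0.222, 0.975, 0.001], [0.001, 0.0, -1.0]]
force: [0.2, 0.4, -0.4]
width: -0.0001
```

```bash
python3 - <<'E'
from h import *
from plan import where,rel
where(); snap('wrist','w1.png')
s=snap('top','t2.png')
s2=snap('side','s2.png')
a=np.hstack([cv2.resize(x['img'][150:310,250:410],(400,400),interpolation=cv2.INTER_CUBIC) for x in (s,s2)])
cv2.imwrite('pics/c2.png',a[:,:,::-1])
where(); rel(.06,0,.12)
E
```

```text
t 3.25 machine [ 0.0595 -0.      0.2344] F(mach) [ 0.09  0.41 -0.43] w -0.0001 j [-0.22  0.01  1.65  0.    1.48 -1.57]
t 3.4 machine [0.0591 0.0013 0.2354] F(mach) [ 0.28 -0.14 -0.17] w -0.0001 j [-0.22  0.01  1.65  0.    1.48 -1.57]
-> 0.06 0 0.12 rv [0.0003 0.0006 0.002 ] shift [-0.0008 -0.0013  0.1154]
```

View pics/w1.png

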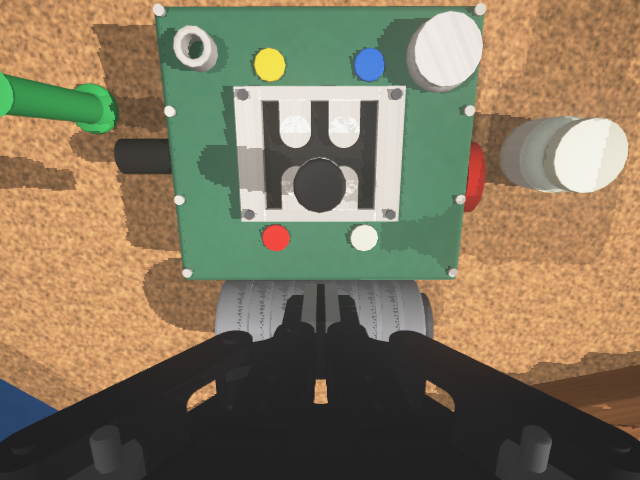

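View pics/c2.png

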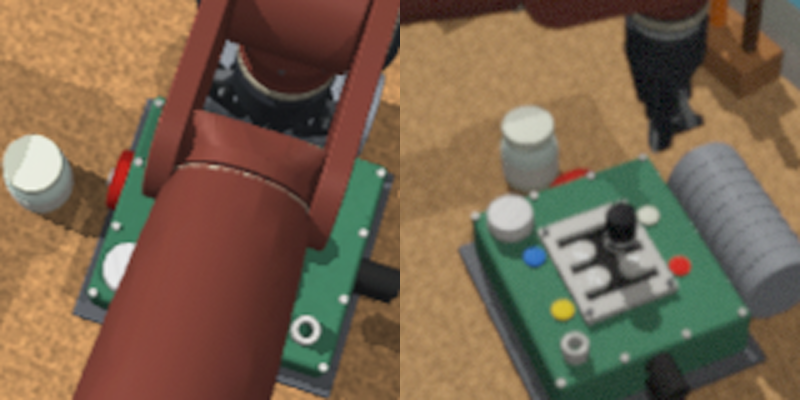

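The wrist view shows the gate head on: knob top at about (319,185), yellow disc at (270,64), which is near right, red (276,238), blue (369,64) and white (364,238). I'll refine the pose from it.

```bash
cat > wr.py <<'E'
from h import *
from plan import *
from scipy.optimize import least_squares
def wrist(name=None):
    st=arm.get_state(); s=snap('wrist',name)
    T=np.eye(4);T[:3,:3]=st['ee_rot'];T[:3,3]=st['ee_pos']; s['pose']=T@s['T_tool_cam']
    hsv=cv2.cvtColor(s['img'],cv2.COLOR_RGB2HSV)
    P=[];N=[]
    for n,(lo,hi,nom) in {'yellow':((20,120,120),(32,255,255),(-.068,-.038)),'blue':((103,150,90),(118,255,255),(-.068,.038)),'red':((0,200,150),(6,255,255),(.068,-.038))}.items():
        m=cv2.inRange(hsv,lo,hi); nl,_,q,c=cv2.connectedComponentsWithStats(m)
        for i in range(1,nl):
            if q[i,4]<150: continue
            p=px2w(s,c[i][1],c[i][0],.0838); d=(M.T@(p-np.r_[O,0]))
            if np.hypot(d[0]-nom[0],d[1]-nom[1])<.012: P.append(p[:2]);N.append(nom); print(n,q[i,4],c[i].round(1),d.round(4))
    if len(P)>1:
        def f(x):
            R=np.array([[np.cos(x[2]),-np.sin(x[2])],[np.sin(x[2]),np.cos(x[2])]])
            return ((np.array(N)@R.T+x[:2])-np.array(P)).ravel()
        r=least_squares(f,[*O,yaw]); print('pose',r.x.round(4),'res mm',(r.fun*1e3).round(1))
    ms=arm.cut_out('wrist','knob')
    for m in ms[:1]:
        ys,xs=np.nonzero(m['mask'])
        Q=np.array([px2w(s,y,x) for y,x in zip(ys,xs)]);Q=(Q-np.r_[O,0])@M
        k=(Q[:,2]>.150)&(Q[:,2]<.162)
        print('knob',round(m['confidence'],2),'top by depth',Q[k].mean(0).round(4),'range',((Q[k].min(0)+Q[k].max(0))/2).round(4),k.sum())
        
    return s
if __name__=='__main__':
    import sys
    where(); wrist(sys.argv[1] if len(sys.argv)>1 else None)
E
python3 wr.py; python3 wr.py
```

```text
t 3.4 machine [0.0591 0.0013 0.2354] F(mach) [ 0.28 -0.14 -0.17] w -0.0001 j [-0.22  0.01  1.65  0.    1.48 -1.57]
yellow 824 [268.1  64.7] [-0.0673 -0.0393  0.0838]
blue 771 [367.6  64.7] [-0.0675  0.0364  0.0838]
pose [ 0.5467 -0.0472 -0.2217] res mm [-0.  -0.2  0.   0.2]
knob 0.98 top by depth [ 0.0164 -0.0012  0.1548] range [ 0.017  -0.0013  0.1538] 2176
t 3.5 machine [0.0592 0.0012 0.2356] F(mach) [-0.33  0.02 -0.63] w -0.0 j [-0.22  0.01  1.65  0.    1.48 -1.57]
yellow 828 [268.1  64.5] [-0.0673 -0.0394  0.0838]
blue 763 [367.7  64.4] [-0.0675  0.0363  0.0838]
pose [ 0.5467 -0.0472 -0.2206] res mm [-0.  -0.1  0.   0.1]
knob 0.97 top by depth [ 0.0165 -0.0013  0.1549] range [ 0.0168 -0.0013  0.1538] 2164
```

```bash
sed -i 's/^O=.*/O=np.array([.5466,-.0468]);yaw=-.222/' plan.py; python3 plan.py .06 0 .122
```

```text
t 3.6 machine [0.059  0.0018 0.2355] F(mach) [ 1.28  0.65 -0.02] w -0.0003 j [-0.22  0.01  1.65  0.    1.48 -1.57]
-> 0.06 0.0 0.122 rv [0.     0.001  0.0004] shift [-0.0009 -0.0018  0.1135]
```

Request:
{"api": "carry_out", "payload": {"moves": [[0,0,0,-0.002,-0.002,0.04,0],[0,0,0,-0.002,-0.002,0.08,0],[0,0.001,0,-0.002,-0.002,0.113,0],[0,0.001,0,-0.002,-0.002,0.113,0]]}}

```text
clock: 4.1
ee_pos: [0.6036, -0.0594, 0.1191]
ee_rot: [[-0.976, 0.219, -0.007], [0.219, 0.976, 0.002], [0.007, 0.0, -1.0]]
force: [-0.6, -0.6, -0.6]
width: 0.0003
```

```bash
python3 wr.py w2.png; python3 plan.py .045 0 .122; python3 - <<'E'
from h import *
s2=snap('side')
cv2.imwrite('pics/s3.png',cv2.resize(s2['img'][150:310,250:410],(560,560),interpolation=cv2.INTER_CUBIC)[:,:,::-1])
E
```

```text
t 4.1 machine [0.0584 0.0002 0.1191] F(mach) [-0.48 -0.75 -0.56] w 0.0003 j [-0.22  0.11  1.75  0.    1.29 -1.57]
yellow 1736 [236.3  16.8] [-0.0646 -0.038   0.0838]
blue 1640 [405.   16.1] [-0.0649  0.0374  0.0838]
pose [ 0.5497 -0.0476 -0.2183] res mm [-0.1 -0.3  0.1  0.3]
knob 0.72 top by depth [ 0.0153 -0.0003  0.1548] range [ 0.0161 -0.0003  0.1536] 8351
t 4.2 machine [6.150e-02 1.000e-04 1.236e-01] F(mach) [0.9  0.15 0.25] w -0.0002 j [-0.22  0.1   1.74  0.    1.29 -1.57]
-> 0.045 0.0 0.122 rv [0.0001 0.0012 0.0009] shift [ 0.0165 -0.0001  0.0016]
```

View pics/w2.png

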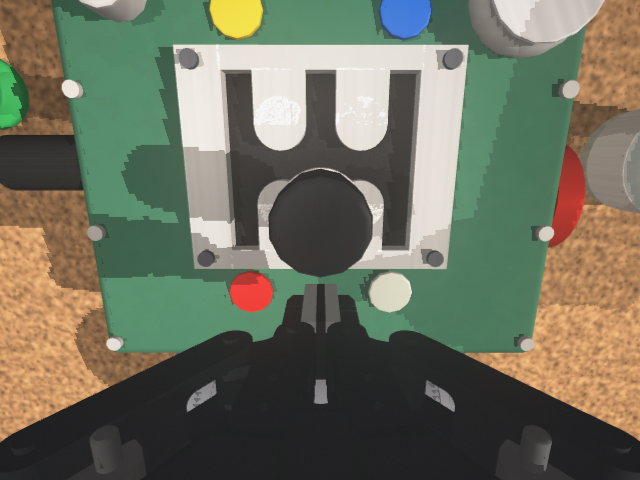

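View pics/s3.png

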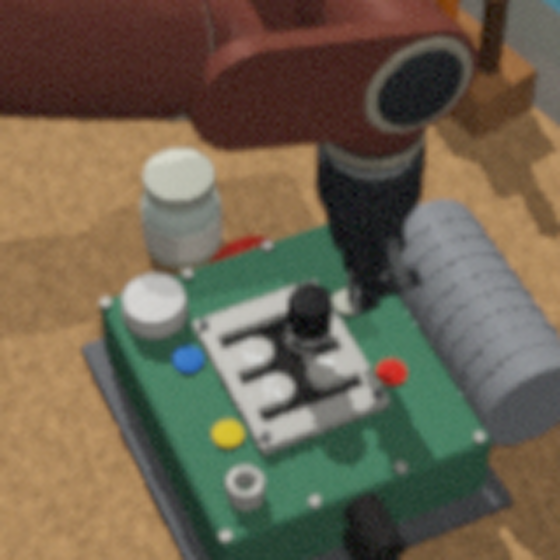

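Request:
{"api": "carry_out", "payload": {"moves": [[0,0,0,0.01,0,0,0],[0,0,0,0.017,0,0,0],[0,0,0,0.022,0,0,0],[0,0,0,0.026,0,0,0],[0,0,0,0.028,0,0,0]]}}

```text
clock: 4.88
ee_pos: [0.5801, -0.0543, 0.125]
ee_rot: [[-0.976, 0.219, 0.004], [0.219, 0.976, -0.001], [-0.004, 0.0, -1.0]]
force: [1.4, 0.0, 1.1]
width: -0.0
```

```bash
python3 wr.py w3.png; where=1; python3 plan.py .028 0 .122
```

```text
t 4.88 machine [3.43e-02 1.00e-04 1.25e-01] F(mach) [1.4  0.33 1.06] w -0.0 j [-0.22  0.04  1.81  0.    1.29 -1.57]
yellow 2102 [241.4  68.9] [-0.0679 -0.0381  0.0838]
blue 1992 [400.3  68.6] [-0.0681  0.0374  0.0838]
pose [ 0.5466 -0.047  -0.22  ] res mm [-0.1 -0.2  0.1  0.2]
knob 0.81 top by depth [ 0.0047 -0.0004  0.1548] range [ 0.0056 -0.0004  0.1536] 7083
t 4.97 machine [0.0341 0.     0.1246] F(mach) [1.35 0.37 1.28] w -0.0 j [-0.22  0.04  1.81  0.    1.29 -1.57]
-> 0.028 0.0 0.122 rv [0.0001 0.0031 0.0007] shift [ 0.0061 -0.      0.0026]
```

View pics/w3.png

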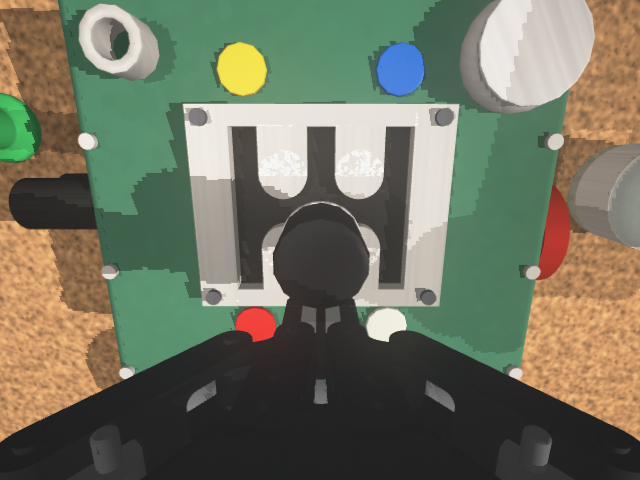

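Contact is made and the knob moved from about 16 mm to about 5 mm. It needs another 5 mm.

Request:
{"api": "carry_out", "payload": {"moves": [[0,0.002,0,0.003,0,0.001,0],[0,0.003,0,0.005,0,0.001,0],[0,0.003,0,0.005,0,0.001,0]]}}

```text
clock: 5.35
ee_pos: [0.5747, -0.0531, 0.1233]
ee_rot: [[-0.976, 0.219, -0.001], [0.219, 0.976, 0.0], [0.001, 0.0, -1.0]]
force: [1.1, -0.5, 0.2]
width: 0.0003
```

```bash
python3 wr.py w4.png; python3 plan.py .055 0 .122
```

```text
t 5.35 machine [0.0288 0.     0.1233] F(mach) [ 1.22 -0.24  0.24] w 0.0003 j [-0.22  0.03  1.82  0.    1.29 -1.57]
yellow 2069 [241.6  81.4] [-0.068  -0.0381  0.0838]
blue 1962 [400.1  81.2] [-0.0681  0.0374  0.0838]
pose [ 0.5465 -0.0471 -0.2205] res mm [-0.1 -0.2  0.1  0.2]
knob 0.85 top by depth [-0.0008 -0.0004  0.1547] range [ 0.0008 -0.0003  0.1535] 7273
t 5.45 machine [0.0288 0.     0.1234] F(mach) [1.35 0.08 1.06] w 0.0001 j [-0.22  0.03  1.82  0.    1.29 -1.57]
-> 0.055 0.0 0.122 rv [ 0.     -0.0007  0.0007] shift [-0.0262 -0.      0.0013]
```

```bash
python3 - <<'E'
from h import *
s=arm.snapshot('wrist');K=s['camera_matrix'];z=s['z_map'];T=s['T_tool_cam'];print(T.round(3))
v,u=np.mgrid[0:480,0:640];P=np.stack([(u-K[0,2])/K[0,0]*z,(v-K[1,2])/K[1,1]*z,z],-1)@T[:3,:3].T+T[:3,3]
ok=z>0
for lo in np.arange(-.12,.01,.01):
    k=ok&(P[...,2]>lo)&(P[...,2]<lo+.01)&(abs(P[...,1])<.08)&(P[...,0]<.03)&(v>250)
    if k.sum()>5:
        Q=P[k]; print(round(lo,2),k.sum(),'x',np.percentile(Q[:,0],[2,98]).round(3),'y',np.percentile(Q[:,1],[1,99]).round(3))
E
```

```text
[[-0.    -0.964 -0.264  0.067]
 [ 1.    -0.    -0.001 -0.001]
 [ 0.    -0.264  0.964 -0.143]
 [ 0.     0.     0.     1.   ]]
-0.11 1864 x [0.019 0.021] y [-0.019  0.018]
-0.1 13127 x [0.009 0.021] y [-0.057  0.056]
-0.09 21771 x [0.004 0.018] y [-0.059  0.058]
-0.08 15039 x [-0.005  0.018] y [-0.053  0.052]
-0.07 6829 x [-0.007  0.018] y [-0.046  0.045]
-0.06 7815 x [-0.008  0.014] y [-0.038  0.037]
-0.05 2723 x [-0.007  0.014] y [-0.031  0.03 ]
-0.04 4756 x [-0.007  0.03 ] y [-0.015  0.015]
-0.03 558 x [0.007 0.027] y [-0.017  0.016]
-0.02 219 x [0.007 0.008] y [-0.014  0.013]
```

Request:
{"api": "carry_out", "payload": {"moves": [[0,0,0,-0.02,0,0,0],[0,0,0,-0.03,0.01,0,0],[0,0,0,-0.03,0.035,-0.005,0],[0,0,0,-0.015,0.055,-0.006,0],[0,0,0,0.01,0.055,-0.006,0]]}}

```text
clock: 6.12
ee_pos: [0.5762, 0.0048, 0.1291]
ee_rot: [[-0.976, 0.217, -0.002], [0.217, 0.976, 0.001], [0.002, 0.0, -1.0]]
force: [-0.4, -0.1, 0.1]
width: -0.0001
```

```bash
python3 plan.py 0 0.048 .129
```

```text
t 6.12 machine [0.0175 0.0568 0.1291] F(mach) [-0.38 -0.22  0.14] w -0.0001 j [-0.12  0.02  1.82  0.    1.3  -1.47]
-> 0.0 0.048 0.129 rv [ 0.0002 -0.0017  0.0029] shift [ 0.0175 -0.0088  0.0001]
```

Request:
{"api": "carry_out", "payload": {"moves": [[0,-0.001,0.003,0.012,0,0,0],[0,-0.001,0.003,0.0175,-0.004,0,0],[0,-0.001,0.003,0.0175,-0.009,0,0],[0,-0.001,0.003,0.0175,-0.009,0,0]]}}

```text
clock: 6.62
ee_pos: [0.5575, -0.0009, 0.1293]
ee_rot: [[-0.975, 0.221, 0.0], [0.221, 0.975, 0.0], [-0.0, 0.0, -1.0]]
force: [0.3, 0.9, -0.3]
width: 0.0
```

```bash
python3 wr.py w5.png; python3 plan.py 0 0.02 .129
```

```text
t 6.62 machine [0.0006 0.0472 0.1293] F(mach) [ 0.1   0.9  -0.26] w 0.0 j [-0.14 -0.02  1.86  0.    1.3  -1.48]
yellow 1736 [155.9 142.9] [-0.0681 -0.0378  0.0838]
blue 1607 [302.6 142.7] [-0.0681  0.0375  0.0838]
pose [ 0.5464 -0.0469 -0.2224] res mm [-0.1 -0.3  0.1  0.3]
knob 0.95 top by depth [-0.0051 -0.0007  0.1546] range [-3.100e-03  1.000e-04  1.535e-01] 4200
t 6.72 machine [0.0005 0.0475 0.1292] F(mach) [ 0.6  -0.3   0.69] w -0.0002 j [-0.13 -0.02  1.86  0.    1.3  -1.48]
-> 0.0 0.02 0.129 rv [ 0.0003 -0.0003 -0.0009] shift [ 0.0005 -0.0275  0.0002]
```

View pics/w5.png

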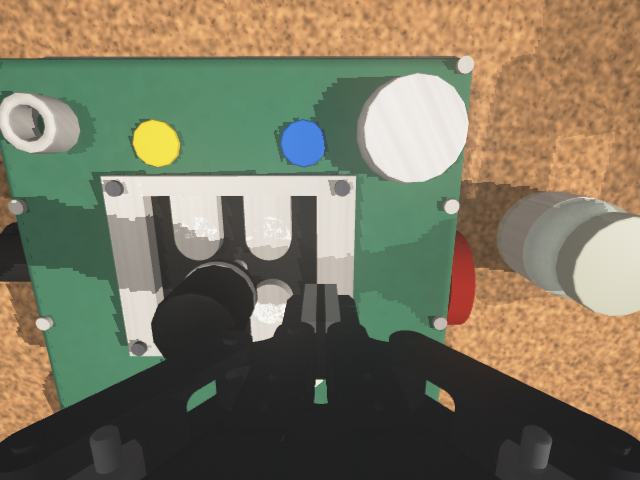

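The finger is clear on the left of the knob, at around (320,300), and the knob is in the cross slot. Pushing toward -y now.

Request:
{"api": "carry_out", "payload": {"moves": [[0,0,0,0.0005,-0.01,0,0],[0,0,0,0.0005,-0.018,0,0],[0,0,0,0.0005,-0.023,0,0],[0,0,0,0.0005,-0.028,0,0],[0,0,0,0.0005,-0.032,0,0]]}}

```text
clock: 7.35
ee_pos: [0.55, -0.0319, 0.1293]
ee_rot: [[-0.975, 0.221, 0.0], [0.221, 0.975, 0.001], [0.0, 0.001, -1.0]]
force: [1.0, 1.5, 0.3]
width: -0.0003
```

```bash
python3 wr.py w6.png; python3 plan.py 0 -0.007 .129
```

```text
t 7.35 machine [1.000e-04 1.520e-02 1.293e-01] F(mach) [0.62 1.69 0.28] w -0.0003 j [-0.19 -0.04  1.88  0.    1.3  -1.54]
yellow 1705 [217.6 143.7] [-0.0681 -0.038   0.0838]
blue 1626 [364.4 143.6] [-0.0681  0.0374  0.0838]
pose [ 0.5464 -0.0471 -0.2223] res mm [-0.1 -0.3  0.1  0.3]
knob 0.6 top by depth [-0.0075 -0.0152  0.1545] range [-0.0064 -0.0156  0.1535] 3264
t 7.45 machine [1.000e-04 1.500e-02 1.292e-01] F(mach) [ 0.1   1.69 -0.12] w -0.0 j [-0.19 -0.04  1.88 -0.    1.3  -1.54]
-> 0.0 -0.007 0.129 rv [-0.0001 -0.0002 -0.0013] shift [ 0.     -0.022   0.0002]
```

View pics/w6.png

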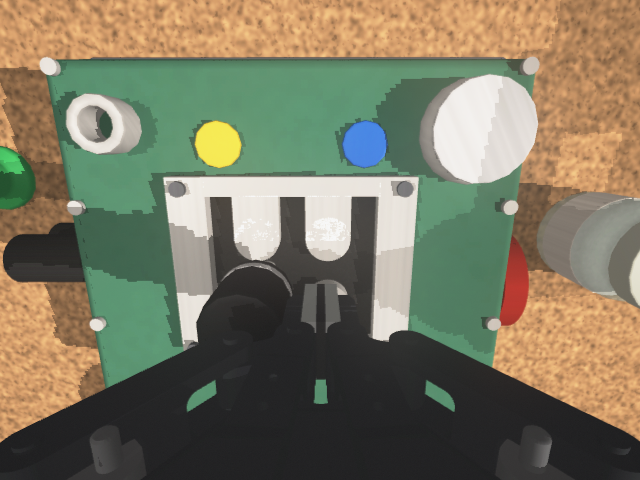

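Request:
{"api": "carry_out", "payload": {"moves": [[0,0,-0.001,0,-0.006,0,0],[0,0,-0.001,0,-0.012,0,0],[0,0,-0.001,0,-0.017,0,0],[0,0,-0.001,0,-0.02,0,0],[0,0,-0.001,0,-0.021,0,0]]}}

```text
clock: 8.07
ee_pos: [0.5452, -0.0529, 0.1292]
ee_rot: [[-0.975, 0.221, -0.0], [0.221, 0.975, -0.0], [0.0, -0.0, -1.0]]
force: [1.0, 0.9, 0.1]
width: 0.0002
```

```bash
python3 wr.py w7.png; python3 plan.py 0 -0.007 .129
```

```text
t 8.07 machine [ 0.     -0.0063  0.1292] F(mach) [0.81 1.15 0.06] w 0.0002 j [-0.23 -0.05  1.89 -0.    1.3  -1.58]
yellow 1699 [259.3 143.8] [-0.0682 -0.0382  0.0838]
blue 1627 [406.3 143.6] [-0.0682  0.0373  0.0838]
pose [ 0.5463 -0.0472 -0.222 ] res mm [-0.1 -0.2  0.1  0.2]
knob 0.64 top by depth [-0.0076 -0.0366  0.1546] range [-0.0067 -0.0369  0.1534] 3209
t 8.18 machine [ 0.     -0.0062  0.1292] F(mach) [0.05 0.53 0.48] w -0.0 j [-0.23 -0.05  1.89 -0.    1.3  -1.58]
-> 0.0 -0.007 0.129 rv [-0.0003 -0.0003 -0.0005] shift [ 0.     -0.0008  0.0002]
```

View pics/w7.png

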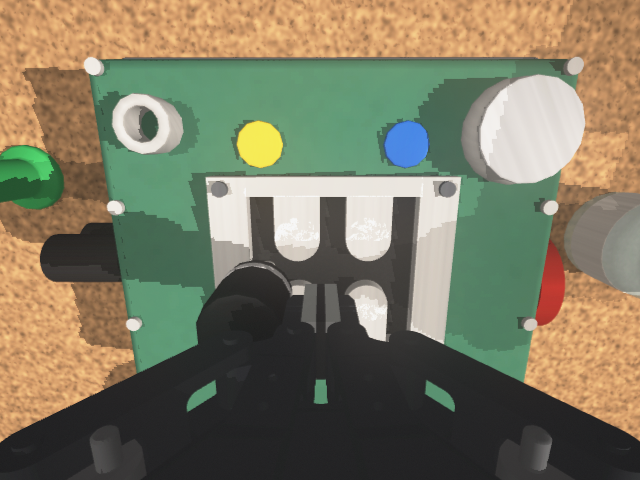

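Request:
{"api": "carry_out", "payload": {"moves": [[0,0,0,0,-0.001,0,0],[0,0,0,0,-0.0015,0,0]]}}

```text
clock: 8.43
ee_pos: [0.545, -0.0543, 0.1293]
ee_rot: [[-0.975, 0.22, -0.0], [0.22, 0.975, -0.0], [0.0, -0.0, -1.0]]
force: [0.7, 0.9, 0.2]
width: -0.0
```

```bash
python3 plan.py 0 0.015 .129 .06 -.038 .123
```

```text
t 8.43 machine [ 0.     -0.0077  0.1293] F(mach) [0.47 1.   0.17] w -0.0 j [-0.24 -0.05  1.89 -0.    1.3  -1.58]
-> 0.0 0.015 0.129 rv [-0.0003 -0.0002 -0.0003] shift [0.0001 0.0227 0.0002]
-> 0.06 -0.038 0.123 rv [-0.0003 -0.0002 -0.0003] shift [-0.06   -0.0303  0.0063]
```

Request:
{"api": "carry_out", "payload": {"moves": [[0,0,0,0,0.02,0,0],[0,0,0,-0.005,0.025,0,0],[0,0,0,-0.035,0.025,0,0],[0,0,0,-0.055,0.015,0,0],[0,0,0,-0.055,-0.012,0.003,0]]}}

```text
clock: 9.05
ee_pos: [0.5977, -0.0778, 0.1265]
ee_rot: [[-0.976, 0.218, 0.001], [0.218, 0.976, -0.001], [-0.001, -0.001, -1.0]]
force: [0.1, -0.2, 0.2]
width: 0.0
```

```bash
python3 plan.py .05 -0.038 .123
```

```text
t 9.05 machine [ 0.0567 -0.019   0.1265] F(mach) [ 0.15 -0.16  0.21] w 0.0 j [-0.25  0.09  1.76 -0.    1.3  -1.6 ]
-> 0.05 -0.038 0.123 rv [-0.0006  0.0009  0.0022] shift [ 0.0067 -0.019   0.0035]
```

Request:
{"api": "carry_out", "payload": {"moves": [[0,0.001,0.002,0,-0.015,0.002,0],[0,0.001,0.002,0.002,-0.019,0.003,0],[0,0.001,0.002,0.007,-0.019,0.003,0],[0,0.001,0.002,0.007,-0.019,0.003,0]]}}

```text
clock: 9.55
ee_pos: [0.5863, -0.0941, 0.1235]
ee_rot: [[-0.976, 0.219, -0.0], [0.219, 0.976, -0.0], [0.0, -0.0, -1.0]]
force: [-0.3, -0.0, -0.4]
width: -0.0
```

```bash
python3 wr.py w8.png; python3 plan.py -0.006 -0.038 .123
```

```text
t 9.55 machine [ 0.0492 -0.0374  0.1235] F(mach) [-0.25 -0.06 -0.4 ] w -0.0 j [-0.28  0.07  1.78 -0.    1.29 -1.63]
yellow 2271 [319.6  33.9] [-0.0678 -0.0384  0.0838]
blue 2179 [483.6  33.3] [-0.068   0.0373  0.0838]
pose [ 0.5466 -0.0471 -0.2186] res mm [-0.  -0.1  0.   0.1]
knob 0.64 top by depth [-0.0003 -0.0386  0.1548] range [ 0.0005 -0.0386  0.1537] 8177
t 9.65 machine [ 0.0496 -0.0374  0.1237] F(mach) [ 0.07  0.38 -0.01] w -0.0001 j [-0.28  0.07  1.78 -0.    1.29 -1.63]
-> -0.006 -0.038 0.123 rv [-0.0005  0.0004  0.0009] shift [ 0.0556 -0.0005  0.0007]
```

View pics/w8.png

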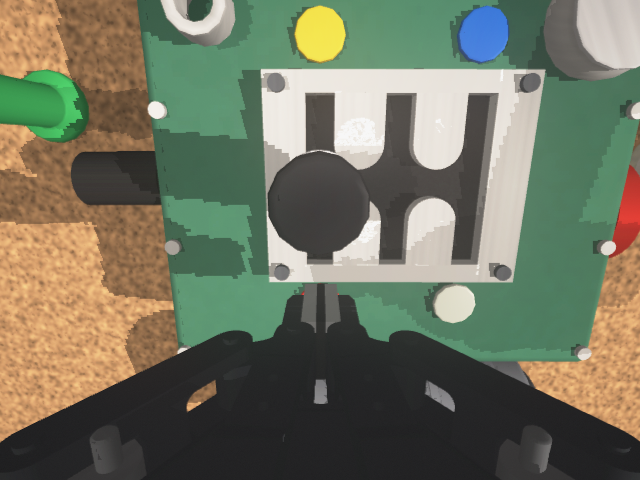

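The knob, at (320,203), is now in the right column of the cross slot, in line with the yellow disc at (320,34). I'll push it home.

Request:
{"api": "carry_out", "payload": {"moves": [[0,0,0.001,0.015,-0.0005,0,0],[0,0,0.001,0.022,-0.0005,0,0],[0,0,0.001,0.03,-0.0005,0,0],[0,0,0.001,0.037,-0.0005,0,0],[0,0,0.001,0.043,-0.0005,0,0]]}}

```text
clock: 10.28
ee_pos: [0.5443, -0.0851, 0.1237]
ee_rot: [[-0.975, 0.22, 0.0], [0.22, 0.975, -0.0], [-0.001, -0.0, -1.0]]
force: [1.9, 0.5, -1.0]
width: -0.0001
```

```bash
python3 wr.py w9.png; python3 plan.py -0.006 -0.038 .123
```

```text
t 10.28 machine [ 0.0061 -0.0379  0.1237] F(mach) [ 1.71  0.85 -0.96] w -0.0001 j [-0.29 -0.03  1.88 -0.    1.29 -1.64]
yellow 1833 [320.4 130.7] [-0.0682 -0.0384  0.0838]
blue 1773 [473.6 130.5] [-0.0682  0.0372  0.0838]
pose [ 0.5463 -0.0473 -0.2216] res mm [-0.  -0.2  0.   0.2]
knob 0.8 top by depth [-0.0233 -0.0386  0.1548] range [-0.0219 -0.0385  0.1537] 7207
t 10.38 machine [ 0.0059 -0.038   0.1238] F(mach) [-0.11 -1.68 -0.03] w -0.0 j [-0.29 -0.03  1.88 -0.    1.29 -1.64]
-> -0.006 -0.038 0.123 rv [-0.0007 -0.0003 -0.0001] shift [0.0119 0.     0.0008]
```

Request:
{"api": "carry_out", "payload": {"moves": [[0,0,0,0.005,0,0,0],[0,0,0,0.009,0,0,0],[0,0,0,0.0115,0,0,0],[0,0,0,0.0125,0,0,0]]}}

```text
clock: 10.88
ee_pos: [0.5318, -0.0825, 0.1239]
ee_rot: [[-0.975, 0.22, -0.0], [0.22, 0.975, -0.001], [0.0, -0.001, -1.0]]
force: [1.2, -0.7, -0.8]
width: -0.0
```

```bash
python3 wr.py w10.png
```

```text
t 10.88 machine [-0.0066 -0.0381  0.1239] F(mach) [ 1.34 -0.45 -0.8 ] w -0.0 j [-0.29 -0.06  1.91 -0.    1.29 -1.64]
yellow 1726 [320.8 157.3] [-0.0682 -0.0385  0.0838]
blue 1681 [471.  157.1] [-0.0682  0.0371  0.0838]
pose [ 0.5463 -0.0474 -0.2214] res mm [-0.  -0.2  0.   0.2]
knob 0.63 top by depth [-0.036  -0.0386  0.1548] range [-0.0349 -0.0386  0.1536] 7198
```

Request:
{"api": "carry_out", "payload": {"moves": [[0,0,0,0.001,0,0,0],[0,0,0,0.0015,0,0,0],[0,0,0,0.0015,0,0,0]]}}

```text
clock: 11.35
ee_pos: [0.5308, -0.0823, 0.1239]
ee_rot: [[-0.975, 0.22, 0.001], [0.22, 0.975, -0.001], [-0.001, -0.001, -1.0]]
force: [4.9, -2.4, -1.8]
width: -0.0
```

```bash
python3 plan.py
```

```text
t 11.35 machine [-0.0076 -0.0381  0.1239] F(mach) [ 5.33 -1.26 -1.82] w -0.0 j [-0.29 -0.07  1.92 -0.    1.29 -1.64]
```

Request:
{"api": "carry_out", "payload": {"moves": [[0,0,0,0.0015,0,0,0],[0,0,0,0.0015,0,0,0]]}}

```text
clock: 11.6
ee_pos: [0.5304, -0.0822, 0.1239]
ee_rot: [[-0.975, 0.22, 0.004], [0.22, 0.975, -0.002], [-0.004, -0.001, -1.0]]
force: [7.6, -1.6, -4.8]
width: 0.0004
```

```bash
python3 wr.py w11.png
```

```text
t 11.6 machine [-0.008  -0.0381  0.1239] F(mach) [ 7.76  0.13 -4.83] w 0.0004 j [-0.29 -0.07  1.92 -0.    1.29 -1.64]
yellow 1730 [320.9 159.7] [-0.0682 -0.0384  0.0838]
blue 1685 [470.8 159.6] [-0.0682  0.0371  0.0838]
pose [ 0.5462 -0.0474 -0.2216] res mm [-0.  -0.2  0.   0.2]
knob 0.79 top by depth [-0.0366 -0.0386  0.1548] range [-0.0355 -0.0385  0.1536] 7121
```

View pics/w11.png

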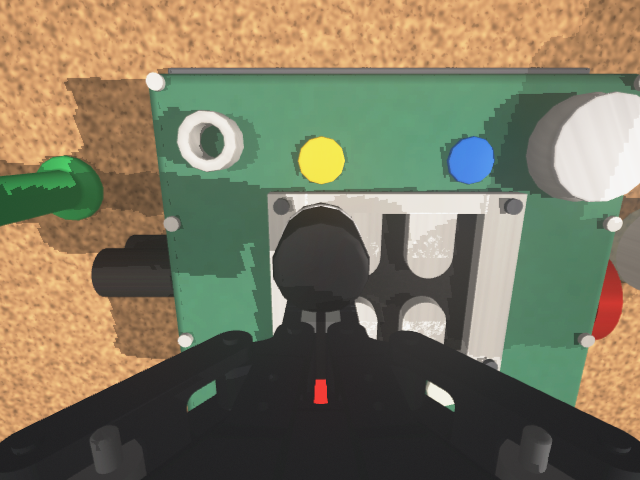

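Home: the finger stalled against the stop at 8 N, and the knob height hasn't changed (0.155). I'll back off horizontally, then rise and check.

Request:
{"api": "carry_out", "payload": {"moves": [[0,0,0,-0.004,0,0,0],[0,0,0,-0.015,0,0,0],[0,0,0,-0.03,0,0,0],[0,0,0,-0.04,0,-0.03,0],[0,0,0,-0.05,0,-0.08,0]]}}

```text
clock: 12.32
ee_pos: [0.5782, -0.0929, 0.2023]
ee_rot: [[-0.975, 0.22, -0.002], [0.22, 0.975, 0.0], [0.002, -0.0, -1.0]]
force: [0.9, -0.2, -0.2]
width: 0.0001
```

Request:
{"api": "carry_out", "payload": {"moves": [[0,0,0,-0.005,0,-0.03,0],[0,0,0,-0.005,0,-0.03,0],[0,0,0,-0.005,0,-0.03,0]]}}

```text
clock: 12.7
ee_pos: [0.5827, -0.0939, 0.2307]
ee_rot: [[-0.975, 0.22, -0.004], [0.22, 0.975, 0.001], [0.004, -0.0, -1.0]]
force: [0.5, -0.1, -0.4]
width: -0.0001
```

```bash
python3 wr.py w12.png
```

```text
t 12.7 machine [ 0.0456 -0.0379  0.2307] F(mach) [ 0.49 -0.02 -0.38] w -0.0001 j [-0.29 -0.03  1.69 -0.    1.48 -1.63]
yellow 717 [320.5  81.7] [-0.0691 -0.0384  0.0838]
blue 755 [420.2  83.3] [-0.0679  0.0372  0.0838]
pose [ 0.5457 -0.0483 -0.2375] res mm [-0.  -0.2  0.   0.2]
knob 0.89 top by depth [-0.0349 -0.0385  0.1548] range [-0.0347 -0.0384  0.1541] 2583
```

View pics/w12.png

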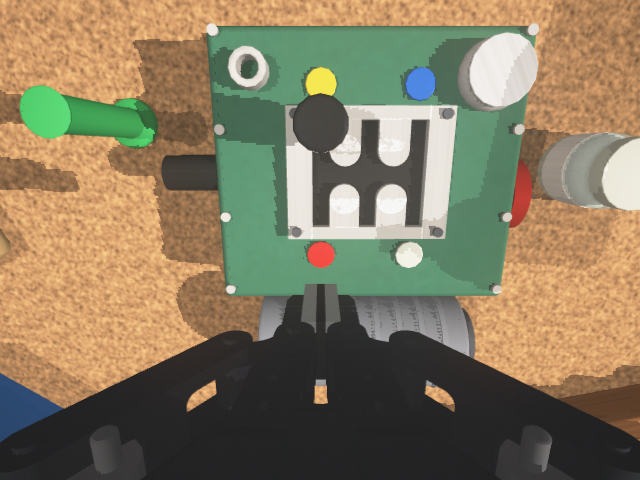

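The knob at (320,122) sits in the near right slot beside the yellow disc, measured at (-0.035, -0.038), and the tool is clear of it.

```bash
python3 -c "
from h import arm
print(arm.sign_off())"
```

```text
the job is handed in; nothing more can be done
None
```

The lever is fully home in the near right corner slot, the one marked by the yellow disc, and I handed the job in at about 12.7 s. With the fingers shut, I pushed the knob back to the cross slot, along it to the right column, then forward until it hit the stop. I backed off sideways before raising the arm.

- **Position:** the last wrist-camera check put the knob at x = -34.8 mm, y = -38.5 mm in the machine's frame. Fully home there is -35 mm and -38 mm.
- **Stop:** the finger stalled at about 8 N along x. That was the highest push-direction reading I saw.
- **Lift:** the knob top read 0.155 m throughout, so it was not pulled up. At the stop the fingers were pressing upward on it with about 5 N, below the 9 N spring.
- **Other slots and things:** the lever entered no other marked slot. In the last wrist picture the tin, bushing, jar and tube looked to be where they were; I didn't measure them, and the arm never went near the other things.
- **Disagreement:** the last disc fit gave a yaw of -0.2375 rad against about -0.222 rad before. I put this down to the knob partly hiding the yellow disc, and it doesn't change the result.

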